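# Let the clock cells down the drop chute

## Robot

A 6-joint arm with a two-finger parallel gripper is mounted at the origin on the work surface. World frame = base frame: x ahead of the robot, y to its left, z up, the work surface at z = 0. Lengths are in m, angles in rad, forces in N, time in s.
With the tool pointing down it reaches from about 0.25 to 0.775 m from the base axis. Payload 4 kg.
Tool frame: the origin (TCP) lies at the very end of the fingers, on their centre line; the grasp point (between the pads) lies 19 mm behind it; z points along the fingers, x is the direction in which the jaws open and shut, and the axes are right-handed (so a half turn about z gives the same grasp; the last joint's range is limited). The gripper opens to 94 mm and grips with 3 to 60 N. Pads are 16 mm wide; open, the fingers measure 119 mm over their backs; the gripper's body (75 mm by 177 mm) begins 78 mm behind the grasp point.
Start: joints at [-1.277, 0.087, 1.371, -0, 1.684, -0.103], TCP at [0.213, -0.507, 0.206] pointing down, gripper open.
Joint ranges: [-3.1, 3.1], [-0.76, 2.03], [0.27, 2.55], [-1.08, 4.22], [0.17, 2.65], [-2.57, 2.57]. Speed limits (rad/s): [2.79, 2.79, 3.14, 3.14, 3.14, 3.14].

## Interface

Orientations are given as [roll, pitch, yaw] about the fixed x, y, z axes, in that order (R = Rz(yaw) Ry(pitch) Rx(roll)).
In Python, from bench import robot, cams, ticket gives the robot as it stands.
- The arm moves only by the tool jog_arm, never from a script. Its argument "series" is a list of rows, each an object of numbers: "x", "y", "z": the shift along the tool's x, y, z in m; "rx", "ry", "rz": the turn, a rotation vector about the tool's x, y, z in degrees. A call has 1 to 12 rows; each row shifts and turns the pose as measured when the row begins, along the tool's axes as they then stand; what a row does not reach is not made up. A row lasts 1/12 s, in which the tool goes at most 41.7 mm and 7.16 degrees, less where a joint would pass 70% of its speed; a pose out of reach is approached as far as the arm can. A call with a gripper value outside its range is refused whole. "claw" is the opening, from 0 (shut) to 1 (fully open), set as the call begins (left out, the last holds). The fingers move at their own pace and stop on an object; the grip force is fixed at half the most. Time passes only in rows, so rows that do not move let the fingers close. It gives the time, the measured TCP pose, the force and the opening at its end, in the units of the state.
- robot.get_obs(): the state, without advancing time (a new reading comes with each control period).
- cams.snapshot(name): name is "scene" or "top" or "wrist"; returns a dict with "img" (400x640x3 uint8, red, green, blue), "mtx" (3x3 intrinsics, pixels), "origin" and "attitude" of the camera in the world. Camera axes: x right, y down, z forward; pixel columns grow to the right and rows downward; lengths in m; the calibration is good to about 2 mm. A picture is of the moment at which its call begins. There is no depth.
- ticket.close_job(): hands the job in, once; it reports no verdict.
Trained networks look in a picture, given as the dict that the camera call returned (one of the last four; its "shot" number tells which), for a name from the list of things; names that differ only in an ending like _2 or _b are one class to them, and where a whole thing is asked for, a point or a joint stands for the part that bears it (a point fixed in the world has none). Each returns a list of dicts, best first, with "p" (0 to 1); they miss things now and then, are a little off and sometimes report something else, mostly with a low value. They report only what shows in the picture. A call takes as long as a camera call. They do not tell look-alikes from the thing itself.
- cams.look_for(thing, picture): "bbox" ([left, top, width, height] in pixels, round what is visible of it).
The state is a dict: "time": time; "joint_positions": joint angles; "qvel": joint speeds; "joint_torque": joint torques, N m; "tool_pos": TCP position; "ee_rot": TCP orientation; "wrist_force": force on the tool from outside, world axes, zero at the start; "wrist_torque": the same for the moment, N m; "width": finger opening in m.
Only numpy, scipy, OpenCV 4.12 (cv2) and the standard library are available. Lean on these libraries where they do the work, as an engineer would, in place of code of your own. Each camera call takes 0.05 s, during which the arm holds its last target.

## Task

Two drop chutes stand on the tool chest: two round brown clock cells wait behind the gate of one, a flat grey radio pack in the other. Press down the black pad of the rocking lever on the chute with the clock cells so that its gate lifts, keep it down until both cells have rolled into that chute's tin catch tray, then let the lever come back up so that the gate shuts. Do not touch or pick up the cells, leave the other chute shut with its radio pack in place, and leave the wrench, stopper and tin cup where they are.

Things in the scene. Friction and masses are not known exactly. Their poses are not given: they have to be found in the camera images.
- clock_chute: Chute with the clock cells: steel drop chute fixed to the chest. Origin on the chest top, under the middle of the gate; +x: down the lane, +y: from the lane to the lever pad, z up; yaw within 0.35 rad. Lane 58 wide, sloping down 14 degrees from x -105 to 50, its floor 75 high at the gate. Gate guides 135 high at y +-36; pivot post 164 high at y 68. The two stand about 320 apart, either one on the left.
- clock_pad (a point): Centre of the upper face of the black rubber press pad (44 along the chute's x by 46) on the free end of the clock-cell chute's lever. At rest it is 190 above the chest and slopes 17 degrees, outer (+y) edge higher; at the stop it is 43 lower and slopes 17 degrees the other way. Free above.
- clock_tray (a point): Centre of the mouth of the clock-cell chute's open tin catch tray, 52 above the chest. The tray is 117 long along the chute's x (x 53 to 169 from the chute's origin) and 84 wide inside, its walls 52 high; its floor is 8 to 24 above the chest.
- clock_lever (a joint): The rocking lever of the clock-cell chute (rad), hinged about the chute's x axis 157 above the chest: 0 = at rest, pad up; grows as the pad is pressed down; 0.60 = stop. Pad centre 72 from the pivot, gate end 68. A spring returns it to 0 when let go; pressing takes about 2 to 3 N at first, 6 to 8 N at the stop.
- clock_gate (a joint): The steel gate of the clock-cell chute (joint, m): 0 = shut, a plate 62 wide and 22 tall on a narrow stem, its lower edge 3 mm above the lane floor; grows as it is lifted by the lever (about 0.067 m per rad of lever), 0.040 with the lever at its stop. A clock cell rolls through from about 0.026.
- cell_1: Brown clock cell, a cylinder 26 in diameter and 50 long with steel ends, 65 g; origin at its centre, y along it. Waits crosswise in the lane just behind the gate.
- cell_2: The same kind of clock cell, just uphill of cell_1.
- pack_chute: Chute with the radio pack: steel drop chute fixed to the chest. Origin on the chest top, under the middle of the gate; +x: down the lane, +y: from the lane to the lever pad, z up; yaw within 0.35 rad. Lane 58 wide, sloping down 14 degrees from x -105 to 50, its floor 75 high at the gate. Gate guides 135 high at y +-36; pivot post 164 high at y 68. The two stand about 320 apart, either one on the left.
- pack_pad (a point): Centre of the upper face of the black rubber press pad (44 along the chute's x by 46) on the free end of the radio-pack chute's lever. At rest it is 190 above the chest and slopes 17 degrees, outer (+y) edge higher; at the stop it is 43 lower and slopes 17 degrees the other way. Free above.
- pack_lever (a joint): The rocking lever of the radio-pack chute (rad), hinged about the chute's x axis 157 above the chest: 0 = at rest, pad up; grows as the pad is pressed down; 0.60 = stop. Pad centre 72 from the pivot, gate end 68. A spring returns it to 0 when let go; pressing takes about 2 to 3 N at first, 6 to 8 N at the stop.
- pack_gate (a joint): The steel gate of the radio-pack chute (joint, m): 0 = shut, a plate 62 wide and 22 tall on a narrow stem, its lower edge 3 mm above the lane floor; grows as it is lifted by the lever (about 0.067 m per rad of lever), 0.040 with the lever at its stop. A clock cell rolls through from about 0.026.
- radio_pack: Grey plastic radio battery pack, a flat block 60 x 50 x 22 with brass contacts, 110 g, origin at its centre; lies in the lane of its chute behind the shut gate.
- stopper: Black rubber stopper, a short cone 28 to 36 in diameter and 30 high, standing at the robot's left, outside the chutes; origin under its centre.
- wrench: Bronze terminal wrench 150 long, lying flat on the chest at the robot's right, outside the chutes; origin under its middle, x along it.
- cup: Empty tin cup 72 in diameter and 80 high, standing at the robot's left, outside the chutes; origin under its centre.
Mind the look-alikes: they are no part of the job. Leave any green or turquoise look-alike of the cell_2 alone. What is shaped like the cell_1 but turquoise is not meant.

How it is judged:
On the way, in this order (a step that is already met when the one before it is completed fails the run):
1. the pad of the clock-cell chute is pressed and its gate begins to lift (value of joint clock_gate above 0.012 m), for 0.02 s.
2. both cells are in the catch tray while the lever is still held down (x of cell_1 in the frame of clock_chute between 0.052 and 0.17 m and y of cell_1 in the frame of clock_chute between -0.043 and 0.043 m and z of each of cell_1, cell_2 in the frame of clock_chute below 0.052 m and x of cell_2 in the frame of clock_chute between 0.052 and 0.17 m and y of cell_2 in the frame of clock_chute between -0.043 and 0.043 m and value of joint clock_gate above 0.015 m), for 0.05 s.
At the end, for the whole second after the job is handed in: Both clock cells lie at rest (below 50 mm/s) inside the catch tray of their chute (centres within its walls and below 52 mm), and both gates are shut to within 3 mm (x of cell_1 in the frame of clock_chute between 0.052 and 0.17 m and y of cell_1 in the frame of clock_chute between -0.043 and 0.043 m and z of each of cell_1, cell_2 in the frame of clock_chute below 0.052 m and x of cell_2 in the frame of clock_chute between 0.052 and 0.17 m and y of cell_2 in the frame of clock_chute between -0.043 and 0.043 m and value of joint each of clock_gate, pack_gate below 0.003 m and linear speed of each of cell_1, cell_2 below 0.05 m/s); the robot touches nothing.
It fails at once if the robot touches a clock cell (contact force between any of the fingers, the arm and cell_1 above 0.5 N or contact force between any of the fingers, the arm and cell_2 above 0.5 N).
It fails at once if a clock cell is lifted (centre above 130 mm) (height (world z) of any of cell_1, cell_2 above 0.13 m).
It fails at once if the gate of the radio-pack chute is opened by more than 6 mm (value of joint pack_gate above 0.006 m).
It fails at once if the radio pack is moved more than 15 mm (distance of radio_pack from where it was at the start of the episode above 0.015 m).
It fails at once if the stopper, wrench or cup is moved more than 15 mm (distance of any of stopper, wrench, cup from where it was at the start of the episode above 0.015 m).
It also fails if it takes over 32 s, if anything falls off the work surface, if the arm or the gripper's body presses on something with over 40 N, if the wrist force passes 120 N, or if a joint passes its speed limit or range.

## Working session

There is one attempt and no reset: what is moved stays moved. The work goes in short steps, Python scripts to look and compute and a tool call to move; the robot and the scene stay as the last step left them, time stands still between calls to the robot, and variables do not carry over. Pictures are saved under pics/ and viewed, and the job is handed in when it is done.

Besides the shell and the picture viewer there is one more tool, called after "Call:" as name(argument=value, ...) on one line, values as JSON. jog_arm: Moves the arm, as the interface text tells. Its arguments: {"type":"object","properties":{"series":{"type":"array","items":{"type":"object","properties":{"x":{"type":"number"},"y":{"type":"number"},"z":{"type":"number"},"rx":{"type":"number"},"ry":{"type":"number"},"rz":{"type":"number"}}}},"claw":{"type":"number"}},"required":["series"]}

```bash
mkdir -p pics; cat > h.py <<'E'
import numpy as np,cv2
from bench import robot,cams,ticket
def save(s,n): cv2.imwrite(f'pics/{n}.png',s['img'][:,:,::-1])
E
python3 - <<'E'
from h import *
print(robot.get_obs())
for n in ['scene','top']:
    s=cams.snapshot(n); save(s,n+'0'); print(n,s['mtx'],s['origin'],s['attitude'])
    for t in ['clock_chute','clock_pad','pack_pad','clock_tray','cell_1','radio_pack','stopper','wrench','cup']:
        print(t,[(d['bbox'],round(d['p'],2)) for d in cams.look_for(t,s)][:4])
E
```

```text
{'time': 0.0, 'joint_positions': array([-1.27713074e+00,  8.79343252e-02,  1.37224233e+00, -5.75053038e-06,
        1.68361018e+00, -1.03061473e-01]), 'qvel': array([-2.39508326e-03,  9.34633456e-04,  8.02957214e-04, -3.92078123e-04,
       -2.15630454e-04,  4.52299810e-06]), 'joint_torque': array([ 2.40994952e-03, -3.40182459e+01, -3.02423108e+01,  7.17304135e-02,
        3.30459606e-02, -1.84175351e-04]), 'tool_pos': array([ 0.21237342, -0.50674403,  0.20432154]), 'ee_rot': array([-3.14137260e+00,  2.18312131e-03, -1.17406967e+00]), 'wrist_force': array([-0.31024142, -0.11329369, -0.82920042]), 'wrist_torque': array([-0.01886701, -0.00083627,  0.00432601]), 'width': 0.09410756700682613}
scene [[515.04672552   0.         310.97606268]
 [  0.         515.04672552 201.49251304]
 [  0.           0.           1.        ]] [ 1.53342328 -0.12216361  0.88197095] [-2.21963694  0.00333215  1.44254534]
clock_chute [([327.9, 159.5, 96.4, 131.1], 0.65), ([207.7, 186.2, 90.2, 137.3], 0.26), ([227.0, 189.0, 73.9, 39.9], 0.24)]
clock_pad [([365.6, 162.0, 63.9, 39.0], 0.9)]
pack_pad [([224.4, 185.3
[... 534 characters left out ...]
.92309608 198.91690113]
 [  0.           0.           1.        ]] [ 0.36562106 -0.01829957  1.20772275] [-2.98203584  0.02589658 -1.55995513]
clock_chute [([195.5, 138.0, 98.9, 109.7], 0.65)]
clock_pad [([202.5, 187.6, 63.7, 23.5], 0.65)]
pack_pad [([330.3, 163.9, 66.2, 16.1], 0.66), ([332.8, 118.5, 79.3, 101.4], 0.39)]
clock_tray [([196.7, 139.9, 98.9, 104.2], 0.82)]
cell_1 [([259.4, 204.6, 20.5, 12.3], 0.76), ([244.2, 257.8, 10.5, 20.1], 0.73), ([259.7, 197.5, 20.0, 9.6], 0.68), ([311.3, 208.4, 18.2, 21.0], 0.54)]
radio_pack [([385.3, 177.2, 19.7, 22.1], 0.82)]
stopper [([205.4, 149.9, 14.0, 15.9], 0.48)]
wrench [([453.4, 193.4, 18.6, 57.2], 0.63)]
cup [([150.9, 193.1, 30.1, 31.2], 0.67)]
```

```bash
python3 - <<'E'
import cv2
a=cv2.imread('pics/top0.png')[90:310,120:500]; cv2.imwrite('pics/top0c.png',cv2.resize(a,None,fx=2.1,fy=2.1,interpolation=3))
a=cv2.imread('pics/scene0.png')[130:340,120:510]; cv2.imwrite('pics/scene0c.png',cv2.resize(a,None,fx=2,fy=2,interpolation=3))
E
```

```text
(no output)
```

View pics/top0c.png

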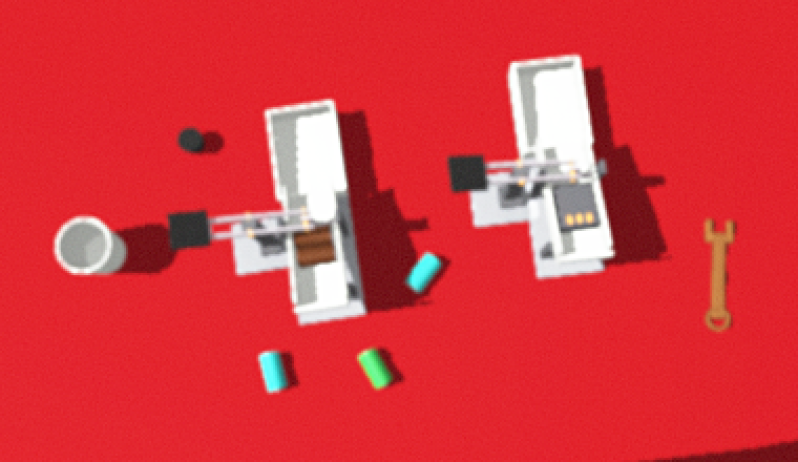

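View pics/scene0c.png

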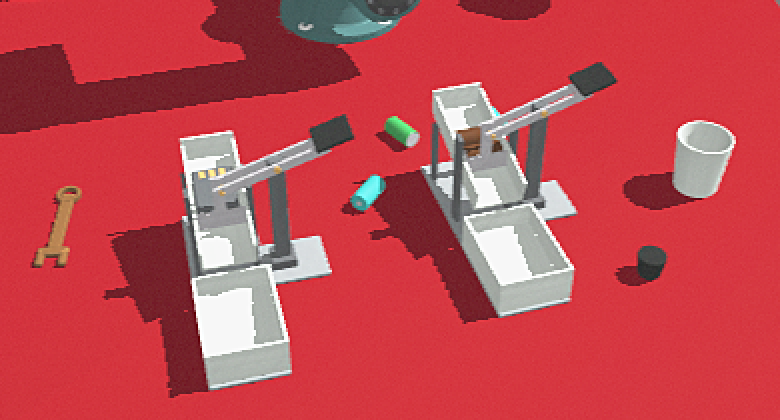

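```bash
cat >> h.py <<'E'
from scipy.spatial.transform import Rotation as R
def ray(s,u,v):
    d=R.from_euler('xyz',s['attitude']).as_matrix()@np.linalg.inv(s['mtx'])@[u,v,1]; return np.array(s['origin']),d
def atz(s,u,v,z):
    o,d=ray(s,u,v); return o+d*(z-o[2])/d[2]
def padpix(s,box):
    l,t,w,h=box; im=s['img'][t:t+h,l:l+w].max(2); m=(im<75).astype(np.uint8)
    n,lab,st,c=cv2.connectedComponentsWithStats(m); i=1+st[1:,4].argmax()
    ys,xs=np.nonzero(lab==i); (cx,cy),_,_=r=cv2.minAreaRect(np.c_[xs,ys].astype(np.float32))
    return cx+l,cy+t,r,st[i,4]
E
python3 - <<'E'
from h import *
sc=cams.snapshot('scene'); tp=cams.snapshot('top')
for nm,bs,bt in [('clock',(395,155,40,30),(195,185,30,30)),('pack',(268,180,35,30),(328,158,30,30))]:
    a=padpix(sc,bs); b=padpix(tp,bt); print(nm,a,b)
    print(' scene@.19',atz(sc,a[0],a[1],.19),'top',atz(tp,b[0],b[1],.19))
    o1,d1=ray(sc,*a[:2]);o2,d2=ray(tp,*b[:2])
    k=np.linalg.lstsq(np.c_[d1,-d2],o2-o1,rcond=None)[0]; print(' tri',o1+k[0]*d1,o2+k[1]*d2)
f=lambda x,y,z:atz(tp,x/2.1+120-.25,y/2.1+90-.25,z)
# tray far edge, outer rim corners; z .052
for q in [((267,110),(333,101)),((512,64),(580,57))]:
    p1,p2=[f(*c,.052) for c in q]; v=p1-p2; print('tray far',p1,p2,'yaw',np.arctan2(-v[0],v[1]))
for q in [((299,322),(365,313))]:
    p1,p2=[f(*c,.10) for c in q]; v=p1-p2; print(p1,p2,'yaw',np.arctan2(-v[0],v[1]))
E
```

```text
clock (416.0517234802246, 169.12068939208984, ((21.05172348022461, 14.120689392089844), (12.080193519592285, 20.22119140625), 66.80140686035156), np.int32(217)) (209.45081996917725, 199.45901584625244, ((14.450819969177246, 14.459015846252441), (15.843754768371582, 17.654468536376953), 84.80557250976562), np.int32(267))
 scene@.19 [0.53317752 0.26103542 0.19      ] top [0.52614868 0.25927635 0.19      ]
 tri [0.52737593 0.26325803 0.18598646] [0.52690818 0.26058963 0.18518489]
pack (284.9289970397949, 196.5295867919922, ((16.928997039794922, 16.529586791992188), (12.307694435119629, 19.307693481445312), 67.38013458251953), np.int32(232)) (342.2586193084717, 172.10344982147217, ((14.25861930847168, 14.103449821472168), (15.031233787536621, 15.778642654418945), 85.2363510131836), np.int32(230))
 scene@.19 [ 0.60207025 -0.06354341  0.19      ] top [ 0.59627114 -0.06528486  0.19      ]
 tri [ 0.59725242 -0.06324017  0.18642048] [ 0.59706872 -0.06544733  0.18648074]
tray far [0.71314334 0.19818166 0.052     ] [0.72598528 0.1091656  0.052     ] yaw 0.14327696404795892
tray far [ 0.77849453 -0.13211818  0.052     ] [ 0.78850874 -0.22375628  0.052     ] yaw 0.1088480909766618
[0.42593449 0.13963471 0.1       ] [0.43785205 0.05763495 0.1       ] yaw 0.14432600434236612
```

Call:
jog_arm(claw=0, series=[{"z": -0.035},{"z": -0.035},{"z": -0.035},{"x": -0.0225,"y": -0.0225},{"x": -0.0225,"y": -0.0225},{"x": -0.0225,"y": -0.0225},{"x": -0.0225,"y": -0.0225},{"x": -0.0225,"y": -0.0225},{"x": -0.0225,"y": -0.0225},{"x": -0.0225,"y": -0.0225},{"x": -0.0225,"y": -0.0225},{"x": -0.0225,"y": -0.0225}])

```text
invalid input
```

Call:
jog_arm(series=[{"x": -0.0225,"y": -0.0225},{"x": -0.0225,"y": -0.0225},{"x": -0.0225,"y": -0.0225},{"x": -0.0225,"y": -0.0225},{"x": -0.0225,"y": -0.0225},{"x": -0.0225,"y": -0.0225},{"x": -0.0225,"y": -0.0225},{"x": -0.0225,"y": -0.0225},{"x": -0.0225,"y": -0.0225},{"x": -0.0225,"y": -0.0225},{"x": -0.0225,"y": -0.0225},{"x": -0.0225,"y": -0.0225}])

```text
invalid input
```

Call:
jog_arm(series=[{"rz": -6.75},{"rz": -6.75},{"rz": -6.75},{"rz": -6.75},{"rz": -6.75},{"rz": -6.75},{"rz": -6.75},{"rz": -6.75},{"rz": -6.75},{"rz": -6.75},{"rz": -6.75},{}])

```text
invalid input
```

Call:
jog_arm(claw=0, series=[{"x": 0,"y": 0,"z": -0.035,"rx": 0,"ry": 0,"rz": 0},{"x": 0,"y": 0,"z": -0.035,"rx": 0,"ry": 0,"rz": 0},{"x": 0,"y": 0,"z": -0.035,"rx": 0,"ry": 0,"rz": 0}])

```text
time: 1.35
tool_pos: [0.2108, -0.5016, 0.2993]
ee_rot: [-3.139, 0.029, -1.174]
wrist_force: [1.2, -0.3, 0.6]
width: 0.0774
```

Call:
jog_arm(series=[{"x": -0.0225,"y": -0.0225,"z": 0,"rx": 0,"ry": 0,"rz": 0},{"x": -0.0225,"y": -0.0225,"z": 0,"rx": 0,"ry": 0,"rz": 0},{"x": -0.0225,"y": -0.0225,"z": 0,"rx": 0,"ry": 0,"rz": 0},{"x": -0.0225,"y": -0.0225,"z": 0,"rx": 0,"ry": 0,"rz": 0},{"x": -0.0225,"y": -0.0225,"z": 0,"rx": 0,"ry": 0,"rz": 0},{"x": -0.0225,"y": -0.0225,"z": 0,"rx": 0,"ry": 0,"rz": 0},{"x": -0.0225,"y": -0.0225,"z": 0,"rx": 0,"ry": 0,"rz": 0},{"x": -0.0225,"y": -0.0225,"z": 0,"rx": 0,"ry": 0,"rz": 0},{"x": -0.0225,"y": -0.0225,"z": 0,"rx": 0,"ry": 0,"rz": 0},{"x": -0.0225,"y": -0.0225,"z": 0,"rx": 0,"ry": 0,"rz": 0},{"x": -0.0225,"y": -0.0225,"z": 0,"rx": 0,"ry": 0,"rz": 0},{"x": -0.0225,"y": -0.0225,"z": 0,"rx": 0,"ry": 0,"rz": 0}])

```text
time: 2.35
tool_pos: [0.3608, -0.1431, 0.3141]
ee_rot: [-3.137, 0.005, -1.188]
wrist_force: [-0.0, -0.3, 0.0]
width: 0.0006
```

Call:
jog_arm(series=[{"x": -0.027,"y": -0.0265,"z": 0,"rx": 0,"ry": 0,"rz": 0},{"x": -0.027,"y": -0.0265,"z": 0,"rx": 0,"ry": 0,"rz": 0},{"x": -0.027,"y": -0.0265,"z": 0,"rx": 0,"ry": 0,"rz": 0},{"x": -0.027,"y": -0.0265,"z": 0,"rx": 0,"ry": 0,"rz": 0},{"x": -0.027,"y": -0.0265,"z": 0,"rx": 0,"ry": 0,"rz": 0},{"x": -0.027,"y": -0.0265,"z": 0,"rx": 0,"ry": 0,"rz": 0},{"x": -0.027,"y": -0.0265,"z": 0,"rx": 0,"ry": 0,"rz": 0},{"x": -0.027,"y": -0.0265,"z": 0,"rx": 0,"ry": 0,"rz": 0},{"x": -0.027,"y": -0.0265,"z": 0,"rx": 0,"ry": 0,"rz": 0},{"x": -0.027,"y": -0.0265,"z": 0,"rx": 0,"ry": 0,"rz": 0},{"x": -0.027,"y": -0.0265,"z": 0,"rx": 0,"ry": 0,"rz": 0},{"x": 0,"y": 0,"z": 0,"rx": 0,"ry": 0,"rz": 0}])

```text
time: 3.35
tool_pos: [0.5245, 0.2677, 0.3167]
ee_rot: [-3.132, 0.001, -1.182]
wrist_force: [-0.3, -1.7, -1.3]
width: 0.0005
```

Call:
jog_arm(series=[{"x": 0,"y": 0,"z": 0,"rx": 0,"ry": 0,"rz": -6.9},{"x": 0,"y": 0,"z": 0,"rx": 0,"ry": 0,"rz": -6.9},{"x": 0,"y": 0,"z": 0,"rx": 0,"ry": 0,"rz": -6.9},{"x": 0,"y": 0,"z": 0,"rx": 0,"ry": 0,"rz": -6.9},{"x": 0,"y": 0,"z": 0,"rx": 0,"ry": 0,"rz": -6.9},{"x": 0,"y": 0,"z": 0,"rx": 0,"ry": 0,"rz": -6.9},{"x": 0,"y": 0,"z": 0,"rx": 0,"ry": 0,"rz": -6.9},{"x": 0,"y": 0,"z": 0,"rx": 0,"ry": 0,"rz": -6.9},{"x": 0,"y": 0,"z": 0,"rx": 0,"ry": 0,"rz": -6.9},{"x": 0,"y": 0,"z": 0,"rx": 0,"ry": 0,"rz": -6.9},{"x": 0,"y": 0,"z": 0,"rx": 0,"ry": 0,"rz": -6.9},{"x": 0,"y": 0,"z": 0,"rx": 0,"ry": 0,"rz": 0}])

```text
time: 4.35
tool_pos: [0.5233, 0.2655, 0.3144]
ee_rot: [3.141, -0.003, 0.194]
wrist_force: [0.0, -0.1, 0.1]
width: 0.0006
```

Call:
jog_arm(series=[{"x": 0.003,"y": 0.006,"z": 0.03,"rx": 0,"ry": 0,"rz": 0},{"x": 0,"y": 0,"z": 0.03,"rx": 0,"ry": 0,"rz": 0},{"x": 0,"y": 0,"z": 0.025,"rx": 0,"ry": 0,"rz": 0},{"x": 0,"y": 0,"z": 0,"rx": 0,"ry": 0,"rz": 0}])

```text
time: 4.68
tool_pos: [0.5291, 0.2587, 0.2305]
ee_rot: [-3.141, -0.011, 0.18]
wrist_force: [0.8, 0.0, -1.0]
width: 0.0006
```

```bash
python3 - <<'E'
from h import *
out=[]
for n,(l,t) in [('top',(170,140)),('scene',(340,90))]:
    s=cams.snapshot(n); out.append(cv2.resize(s['img'][t:t+110,l:l+110,::-1],None,fx=3.5,fy=3.5,interpolation=3))
cv2.imwrite('pics/pre.png',np.hstack(out)); o=robot.get_obs(); print(o['tool_pos'],o['wrist_force'])
E
```

```text
[0.53101166 0.25960071 0.23613847] [ 0.31787442 -0.56413225  0.05378291]
```

View pics/pre.png

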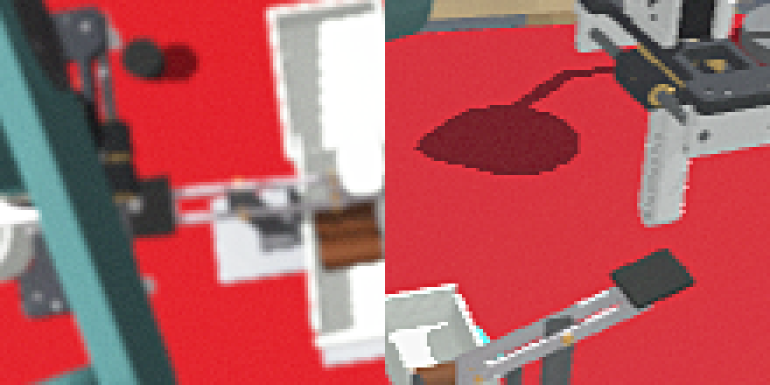

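Call:
jog_arm(series=[{"x": -0.003,"y": 0,"z": 0.02,"rx": 0,"ry": 0,"rz": 0},{"x": 0,"y": 0,"z": 0.02,"rx": 0,"ry": 0,"rz": 0},{"x": 0,"y": 0,"z": 0.015,"rx": 0,"ry": 0,"rz": 0},{"x": 0,"y": 0,"z": 0.015,"rx": 0,"ry": 0,"rz": 0},{"x": 0,"y": 0,"z": 0.01,"rx": 0,"ry": 0,"rz": 0},{"x": 0,"y": 0,"z": 0,"rx": 0,"ry": 0,"rz": 0}])

```text
time: 5.28
tool_pos: [0.5378, 0.2639, 0.1748]
ee_rot: [-3.131, -0.051, 0.174]
wrist_force: [-0.0, 0.3, -0.9]
width: 0.0007
```

```bash
cat > look.py <<'E'
from h import *
import sys
out=[]
s=cams.snapshot('scene'); out.append(cv2.resize(s['img'][120:300,310:440,::-1],None,fx=3.3,fy=3.3,interpolation=3))
cv2.imwrite(f'pics/{sys.argv[1]}.png',np.hstack(out)); o=robot.get_obs(); print(o['time'],o['tool_pos'],o['ee_rot'],o['wrist_force'])
E
python3 look.py p1
```

```text
5.3333 [0.53841308 0.26389291 0.17598137] [-3.13073953 -0.05294099  0.17438961] [ 0.44058476 -0.18249081  1.09326609]
```

View pics/p1.png

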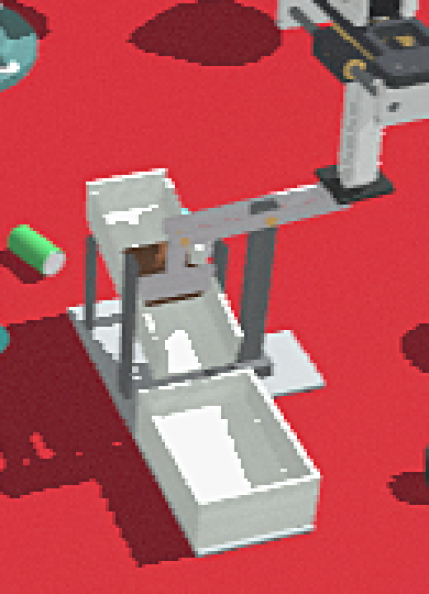

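Call:
jog_arm(series=[{"x": -0.004,"y": 0.001,"z": 0.01,"rx": 0,"ry": -1.5,"rz": 0},{"x": -0.004,"y": 0.001,"z": 0.01,"rx": 0,"ry": -1.5,"rz": 0},{"x": 0,"y": 0,"z": 0.008,"rx": 0,"ry": 0,"rz": 0},{"x": 0,"y": 0,"z": 0,"rx": 0,"ry": 0,"rz": 0}])

```text
time: 5.67
tool_pos: [0.5372, 0.2645, 0.1579]
ee_rot: [-3.124, -0.017, 0.175]
wrist_force: [-2.6, -1.0, 7.1]
width: 0.0004
```

```bash
python3 look.py p2
```

```text
5.7167 [0.53717703 0.26447717 0.15900138] [-3.12371793 -0.01727124  0.17461726] [-3.24206708 -0.8689121   6.40233904]
```

View pics/p2.png

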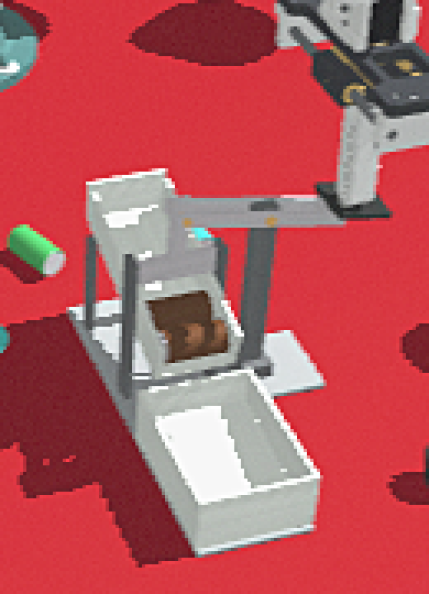

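The gate is lifted and both cells are past it, rolling down the lane. I'll hold the pad down.

Call:
jog_arm(series=[{"x": 0,"y": 0,"z": 0.004,"rx": 0,"ry": 0,"rz": 0},{"x": 0,"y": 0,"z": 0.002,"rx": 0,"ry": 0,"rz": 0},{"x": 0,"y": 0,"z": 0.001,"rx": 0,"ry": 0,"rz": 0},{"x": 0,"y": 0,"z": 0.001,"rx": 0,"ry": 0,"rz": 0},{"x": 0,"y": 0,"z": 0,"rx": 0,"ry": 0,"rz": 0},{"x": 0,"y": 0,"z": 0,"rx": 0,"ry": 0,"rz": 0},{"x": 0,"y": 0,"z": 0,"rx": 0,"ry": 0,"rz": 0},{"x": 0,"y": 0,"z": 0,"rx": 0,"ry": 0,"rz": 0},{"x": 0,"y": 0,"z": 0,"rx": 0,"ry": 0,"rz": 0},{"x": 0,"y": 0,"z": 0,"rx": 0,"ry": 0,"rz": 0},{"x": 0,"y": 0,"z": 0,"rx": 0,"ry": 0,"rz": 0},{"x": 0,"y": 0,"z": 0,"rx": 0,"ry": 0,"rz": 0}])

```text
time: 6.72
tool_pos: [0.5373, 0.263, 0.1712]
ee_rot: [-3.123, -0.016, 0.171]
wrist_force: [-1.6, 0.3, 4.5]
width: 0.0006
```

```bash
python3 look.py p3
```

```text
6.7667 [0.53743197 0.26292984 0.17120558] [-3.12335327 -0.01611022  0.17073824] [-2.32230659  0.28672106  3.83884409]
```

View pics/p3.png

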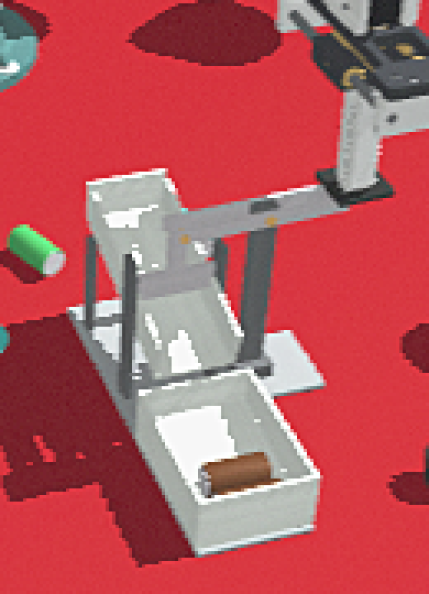

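Call:
jog_arm(series=[{"x": 0,"y": 0,"z": 0.01,"rx": 0,"ry": 0,"rz": 0},{"x": 0,"y": 0,"z": 0.008,"rx": 0,"ry": 0,"rz": 0},{"x": 0,"y": 0,"z": 0.006,"rx": 0,"ry": 0,"rz": 0},{"x": 0,"y": 0,"z": 0.003,"rx": 0,"ry": 0,"rz": 0},{"x": 0,"y": 0,"z": 0.002,"rx": 0,"ry": 0,"rz": 0},{"x": 0,"y": 0,"z": 0.002,"rx": 0,"ry": 0,"rz": 0}])

```text
time: 7.27
tool_pos: [0.5384, 0.2644, 0.151]
ee_rot: [-3.121, -0.022, 0.17]
wrist_force: [-5.3, -1.6, 9.5]
width: 0.0004
```

```bash
python3 look.py p4; python3 - <<'E'
from h import *
s=cams.snapshot('top'); a=cv2.imread('pics/p4.png'); b=cv2.resize(s['img'][120:260,220:310,::-1],None,fx=4,fy=4,interpolation=3)
c=np.zeros((594,a.shape[1]+360,3),np.uint8); c[:a.shape[0],:a.shape[1]]=a; c[:560,a.shape[1]:]=b; cv2.imwrite('pics/p4b.png',c)
print([(d['bbox'],d['p']) for d in cams.look_for('cell_1',s)])
E
```

```text
7.3167 [0.53839586 0.2644022  0.15098178] [-3.12067054 -0.02246977  0.17037741] [-4.46844832 -0.60917186  8.83630603]
[([242.9, 258.2, 11.5, 19.6], 0.74), ([311.9, 211.1, 17.6, 17.2], 0.59), ([256.6, 151.2, 18.3, 12.1], 0.56), ([254.5, 141.6, 14.9, 7.2], 0.55), ([291.0, 255.4, 16.1, 20.0], 0.53)]
```

View pics/p4b.png

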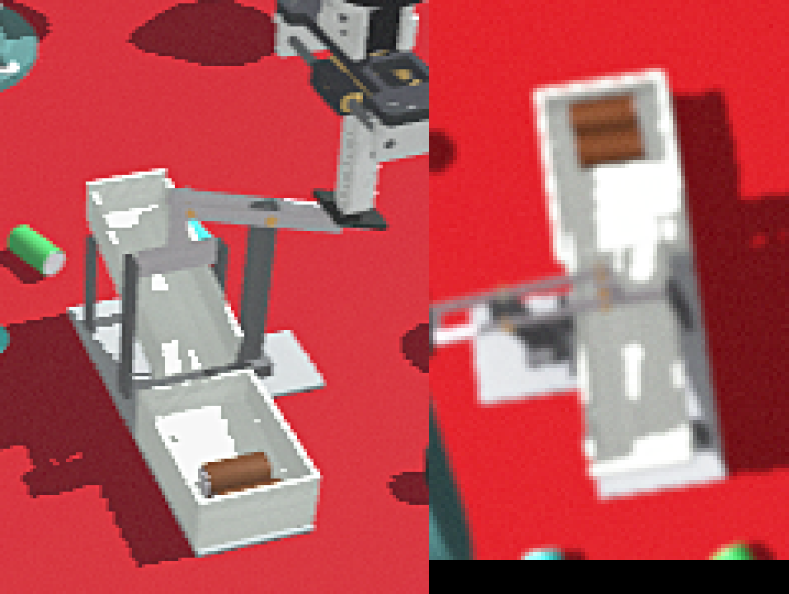

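Both cells lie side by side at the tray's far end (top crop at about 608,115 and 608,147), and the gate is fully up. Next I'll let the lever up and retreat.

Call:
jog_arm(series=[{"x": 0,"y": 0,"z": -0.01,"rx": 0,"ry": 0,"rz": 0},{"x": 0,"y": 0,"z": -0.01,"rx": 0,"ry": 0,"rz": 0},{"x": 0,"y": 0,"z": -0.01,"rx": 0,"ry": 0,"rz": 0},{"x": 0,"y": 0,"z": -0.015,"rx": 0,"ry": 0,"rz": 0},{"x": 0,"y": 0,"z": -0.02,"rx": 0,"ry": 0,"rz": 0},{"x": 0,"y": 0,"z": -0.02,"rx": 0,"ry": 0,"rz": 0},{"x": 0,"y": 0,"z": -0.02,"rx": 0,"ry": 0,"rz": 0},{"x": 0,"y": 0,"z": -0.02,"rx": 0,"ry": 0,"rz": 0},{"x": 0,"y": 0,"z": 0,"rx": 0,"ry": 0,"rz": 0},{"x": 0,"y": 0,"z": 0,"rx": 0,"ry": 0,"rz": 0},{"x": 0,"y": 0,"z": 0,"rx": 0,"ry": 0,"rz": 0},{"x": 0,"y": 0,"z": 0,"rx": 0,"ry": 0,"rz": 0}])

```text
time: 8.42
tool_pos: [0.5378, 0.2594, 0.2764]
ee_rot: [-3.125, -0.016, 0.167]
wrist_force: [-1.5, -0.5, -0.6]
width: 0.0005
```

```bash
python3 look.py p5; python3 - <<'E'
from h import *
s=cams.snapshot('scene'); cv2.imwrite('pics/end.png',cv2.resize(s['img'][130:340,120:510,::-1],None,fx=2,fy=2,interpolation=3))
E
```

```text
8.4667 [0.53761004 0.25933385 0.27600786] [-3.12503938 -0.01526861  0.16741446] [-0.174926    0.17222262  0.23185834]
```

View pics/end.png

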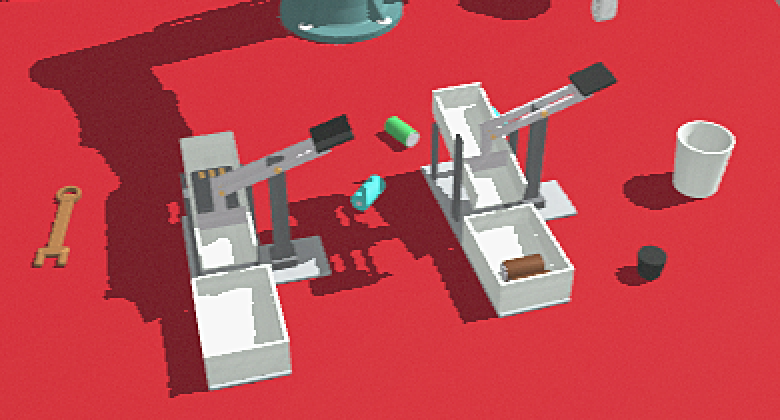

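The lever is back at its rest position, with the pad at (593,80) as at the start, and the gate is shut. The cells are in the tray, and the pack, wrench, stopper and cup are where they were. The arm is clear.

```bash
python3 -c "
from bench import ticket
print(ticket.close_job())"
```

```text
the job is handed in; nothing more can be done
None
```

I pressed the pad of the clock-cell chute (the left one) with the closed fingertips. Both cells rolled into its tray, and I let the lever up and handed the job in at about 8.5 s. There was no verdict from the hand-in.

- **During the press:** The lever crept partway back up while I was holding it, because rows with no movement don't hold position against the spring. I pressed it down again. The pictures then showed both cells side by side in the tray with the gate up (TCP at 0.151 m, about 9 N).
- **Last picture:** The lever was back at its rest position, the gate was shut, and the cells were in the tray. The radio-pack chute, wrench, stopper and cup looked unmoved. The wrist force was near zero, with the TCP about 86 mm above the pad.
- **Disagreements:**
  - The two cameras differed by about 7 mm on where the pad was.
  - The tip sat about 10 mm off the pad centre along the chute, still on the pad.
- **Not measured:** I judged the gate positions and the cells being at rest from pictures only.

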